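Hold the glass cell in the photometer's beam

ROBOT

A 6-joint arm with a two-finger parallel gripper is mounted at the origin on the work surface. World frame = base frame: x ahead of the robot, y to its left, z up, the work surface at z = 0. Lengths are in mm, angles in rad, forces in N, time in s.
With the tool pointing down it reaches from about 350 to 775 mm from the base axis. Payload 7.3 kg.
Tool frame: the origin (TCP) lies at the very end of the fingers, on their centre line; the grasp point (between the pads) lies behind it (bot.grip_point_offset is the z of the grasp point in the tool frame, in mm); z points along the fingers, y is the line along which they close (so a half turn about z gives the same grasp; the last joint's range is limited). The gripper opens to 92 mm and grips with 3 to 60 N. Pads are 19 mm wide; open, the fingers measure 130 mm over their backs; the gripper's body (75 mm by 190 mm) begins 47 mm behind the grasp point.
Start: joints at [-1.317, 0.342, 1.524, -0, 1.275, -0.146], TCP at [204.372, -483.612, 192.041] pointing down, gripper open.
Joint ranges: [-2.53, 2.53], [-0.77, 2.02], [0.04, 2.7], [-1, 4.14], [0.28, 2.66], [-3.11, 3.11]. Speed limits (rad/s): [2.57, 2.57, 3.14, 3.14, 3.14, 3.14].

INTERFACE

Orientations are given as [roll, pitch, yaw] about the fixed x, y, z axes, in that order (R = Rz(yaw) Ry(pitch) Rx(roll)).
In Python, from plant import bot gives the robot as it stands. The module is installed in compiled form; this text tells all that it offers.
- The arm moves only by the shell command python3 -m crank 'ROWS'. ROWS is JSON, a list that holds one entry, the list of rows, each a list of 5 numbers: the opening, from 0 (shut) to 1 (fully open), then the shift along the tool's x, y, z in cm, then the turn about the tool's z in degrees. In form: [[[claw, x, y, z, turn], ...]]. A call has exactly 10 rows; each row is the pose to reach, as a shift and turn from the pose commanded when the call began, along the tool's axes at that moment; what a row does not reach only later rows make up. A row lasts 1/10 s, in which the tool goes at most 50 mm and 8.59 degrees, less where a joint would pass 70% of its speed; a pose out of reach is approached as far as the arm can. A call with a gripper value outside its range is refused whole. The fingers move at their own pace and stop on an object; the grip force is fixed at half the most. Time passes only in rows, so rows that repeat a pose let the fingers close, or fill a call up. It gives the time, the measured TCP pose, the force, the opening and the grip force at its end, in the units of the state.
- bot.get_obs(): the state, without advancing time (a new reading comes with each control period).
- bot.capture(name): name is "side" or "top"; returns (picture, depth): 420x560x3 uint8, red, green, blue; 420x560 float32, mm along the optical axis (not along the pixel's ray), 0 where there is no reading.
- bot.calibration(name): a dict with "vertical_fov" (degrees; the focal length in pixels is half the picture's height over the tangent of half this angle, whatever the lens; pixels are square), "cx", "cy" (the principal point, pixels), "D" ([k1, k2, p1, p2, k3] as OpenCV has them; the pictures are not rectified), "rvec" (rotation vector, rad) and "tvec" (3), from world to camera coordinates, as OpenCV has them. Camera axes: x right, y down, z forward; pixel columns grow to the right and rows downward; lengths in mm; the calibration is good to about 2 mm. A picture is of the moment at which its call begins. calibration takes no time and is no camera call.
- bot.close_job(): hands the job in; it is judged then, once.
The state is a dict: "time": time; "joint_positions": joint angles; "dq": joint speeds; "tau": joint torques, N m; "tool_pos": TCP position; "tcp_rot": TCP orientation; "contact_force": force on the tool from outside, world axes, zero at the start; "moment": the same for the moment, N m; "grip_width": finger opening in mm; "finger_force": force on a finger pad.
Only numpy, scipy, OpenCV 4.12 (cv2) and the standard library are available. Lean on these libraries where they do the work, as an engineer would, in place of code of your own. Each camera call takes 0.05 s, during which the arm holds its last target. There are 200 camera calls.

TASK

Slide the photometer's top cover fully open by its upright tab, then pick the larger, oblong glass cell off the tray by its two broad frosted faces only, never touching its clear end windows with the fingers. Lower it into the open chamber and hold it there, upright and touching nothing but the fingers, centred on the light path so that the beam between the two lens ports goes in through one clear window and out through the other. Finish while still holding it there (do not put it down or let go), with the cover left open and the smaller cell, bottle, screwdriver and mouse left where they are.

Things in the scene. Friction and masses are not known exactly. Their poses are not given: they have to be found in the camera images.
- photometer: Bench photometer, beige case 180 (its x) x 320 (its y) x 120 mm high, fixed to the bench. Origin: centre of its underside. Its own y axis is the light path. A chamber is sunk into the flat top: opening 110 mm (x) by 80 mm (y), centre at y = -50 mm, 75 mm deep (its floor 45 mm above the bench). The larger solid part at +y is the lamp housing; its front (-x) has a display.
- beam (a point): Middle of the light path, in the middle of the chamber, 90 mm above the bench (30 mm below the case top, 45 mm above the chamber floor). Axes as the photometer's: the beam runs along y, level, 6 mm thick, between round lens ports (26 mm wide) in the chamber's two y walls, 40 mm either way.
- cover (a joint): Sliding aluminium cover over the chamber, 136 (x) x 100 (y) x 8 mm, lying on the case top (its top is 128 mm above the bench). Value in m along the photometer's +y: 0 = shut (centred over the chamber), 0.10 = fully open at its end stop, over the lamp housing. Needs about 2 N to slide and stays where it is left. It may start slightly ajar.
- tab (a point): Middle of the black upright tab on the centre of the cover, which moves with it: 40 mm along the photometer's x, 14 mm thick along y (the slide direction), 30 mm tall; this point is 143 mm above the bench and the tab's top 158 mm. Axes as the photometer's.
- cell: The larger, oblong glass cell, 36 (its x) x 24 (its y) x 70 mm tall plus a white 28 x 14 mm cap 4 mm higher; 75 to 145 g, loose, upright on the tray. Origin: centre of its underside; z up. Its broad faces at +-y (33 x 70 mm, 24 mm apart over the outside) are frosted white: grip these. The narrow ends at +-x are clear windows. A half turn makes no difference.
- windows: The two clear windows of the larger cell (bluish glass, 16 mm wide x 66 mm tall, at its narrow ends, outer faces at x = +-18 mm): not to be touched by the fingers. Origin and axes as the cell's.
- window_mid (a point): Optical centre of the larger cell, on its axis 25 mm above its underside: this point is to be held on the middle of the light path, with the cell's x along the beam. Axes as the cell's.
- tray: Grey tray, 250 (its x) x 120 (y) x 12 mm high, walls and floor 5 mm thick, fixed. Origin: centre of its underside, on the bench. The two cells stand on its floor, one near each end of x, in either order, turned anyhow up to 0.6 rad.
- spare: The smaller, square glass cell, 24 x 24 x 45 mm plus a low cap, standing on the same tray about 115 mm away; leave it alone. Origin: centre of its underside.
- bottle: White bottle, 48 mm across, 120 mm tall, standing on the bench; leave alone. Origin: centre of its underside.
- screwdriver: Screwdriver, 170 mm long, lying on the bench; leave alone. Its origin is on the bench under it.
- mouse: Grey computer mouse, 100 x 60 x 22 mm, on the bench; leave alone. Origin: centre of its underside.
Mind the look-alikes: they are no part of the job. What is shaped like the cell but blue or green is not meant.

How it is judged (in metres and radians):
On the way, in this order (a step that is already met when the one before it is completed fails the run):
1. the cover is slid fully open while the larger cell still stands on the tray (value of joint cover above 0.088 m and distance of cell from where it was at the start of the episode below 0.02 m), for 0.2 s.
2. the larger cell is picked up in the fingers, clear of the tray (contact force between the fingers and cell above 1 N and z of cell in the frame of tray above 0.025 m and contact force between cell and tray below 0.1 N), for 0.2 s.
3. the cell is held in the light path (value of joint cover above 0.088 m and x of window_mid in the frame of beam between -0.008 and 0.008 m and y of window_mid in the frame of beam between -0.014 and 0.014 m and z of window_mid in the frame of beam between -0.01 and 0.01 m and angle between cell's own z axis and vertical below 0.14 rad and angle between the x axis of cell and the y axis of photometer, either way round below 0.17 rad and contact force between the fingers and cell above 1 N and contact force between cell and photometer below 0.1 N and contact force between cell and tray below 0.1 N and linear speed of cell below 0.02 m/s), for 0.3 s.
At the end, for the whole second after the job is handed in: Cover open at least 88 mm; larger cell held still in the chamber by the fingers, touching nothing else; its optical centre within 8 mm of the beam sideways, 10 mm in height, 14 mm of the middle along the beam; upright within 0.14 rad, its x within 0.17 rad of the beam (all of step 3); the arm keeps its last pose, push and grip.
It fails at once if the fingers touch a clear window of the larger cell (contact force between the fingers and windows above 0.3 N).
It fails at once if the smaller cell is disturbed (distance of spare from where it was at the start of the episode above 0.02 m).
It fails at once if the bottle is disturbed (distance of bottle from where it was at the start of the episode above 0.02 m).
It fails at once if the screwdriver is disturbed (distance of screwdriver from where it was at the start of the episode above 0.02 m).
It fails at once if the mouse is disturbed (distance of mouse from where it was at the start of the episode above 0.02 m).
It also fails if it takes over 51 s, if anything falls off the work surface, if the arm or the gripper's body presses on something with over 40 N, if the wrist force passes 120 N, or if a joint passes its speed limit or range.

## Working session

There is one attempt and no reset: what is moved stays moved. The work goes in short steps, Python scripts to look and compute and a shell command to move; the robot and the scene stay as the last step left them, time stands still between calls to the robot, and variables do not carry over. Pictures are saved under pics/ and viewed, at most 14 in all, crops included, and the job is handed in when it is done.

```bash
mkdir -p pics; ls
cat > h.py <<'E'
import numpy as np,cv2
from plant import bot
def cam(n):
    c=bot.calibration(n);f=210/np.tan(np.radians(c["vertical_fov"])/2)
    K=np.array([[f,0,c["cx"]],[0,f,c["cy"]],[0,0,1]]);R=cv2.Rodrigues(np.array(c["rvec"],float))[0]
    return K,np.array(c["D"],float),R,np.array(c["tvec"],float).ravel()
def rays(n,px):
    K,D,R,t=cam(n);u=cv2.undistortPoints(np.array(px,float).reshape(-1,1,2),K,D).reshape(-1,2)
    d=np.c_[u,np.ones(len(u))]@R; return -R.T@t,d
def onz(n,px,z):
    o,d=rays(n,px);return o+d*((z-o[2])/d[:,2])[:,None]
def deproj(n,px,depth):
    o,d=rays(n,px);return o+d*np.array(depth,float).reshape(-1,1)
def proj(n,P):
    K,D,R,t=cam(n);return cv2.projectPoints(np.array(P,float).reshape(-1,1,3),cv2.Rodrigues(R)[0],t,K,D)[0].reshape(-1,2)
E
python3 - <<'E'
from h import *
for n in("side","top"):
    p,d=bot.capture(n);cv2.imwrite(f"pics/{n}0.png",p[...,::-1]);np.savez(f"{n}0.npz",p=p,d=d)
    K,D,R,t=cam(n);print(n,-R.T@t,R[2],K[0,0],D)
o=bot.get_obs();print(o,bot.grip_point_offset)
E
```

```text
pics
side [ 287.69052771 -790.06551635  814.11952264] [ 0.20827637  0.7340006  -0.64642407] 410.38530386310725 [0.03862667 0.         0.         0.         0.        ]
top [ 377.26395532   26.22417962 1357.10832811] [ 0.12496156 -0.0295506  -0.99172142] 400.719563004804 [0.03831259 0.         0.         0.         0.        ]
{'time': 0.1, 'joint_positions': array([-1.31698941e+00,  3.42659318e-01,  1.52490856e+00, -3.29007954e-06,
        1.27544173e+00, -1.45998547e-01]), 'dq': array([ 0.00159278, -0.00049089, -0.00362729,  0.00043266, -0.00010922,
       -0.00071792]), 'tau': array([ 1.61874119e-03, -4.32005847e+01, -2.44693279e+01,  7.20303459e-02,
        5.26095985e-02, -5.39410462e-05]), 'tool_pos': array([ 204.2643095 , -483.17801636,  191.41577139]), 'tcp_rot': array([-3.14019032e+00, -2.03026314e-04,  3.99806279e-01]), 'contact_force': array([-0.27816229, -0.72766302, -0.79206836]), 'moment': array([-0.01519864,  0.07472477,  0.03324924]), 'finger_force': 0.0, 'grip_width': 91.60931283976066} -18.8
```

View pics/top0.png

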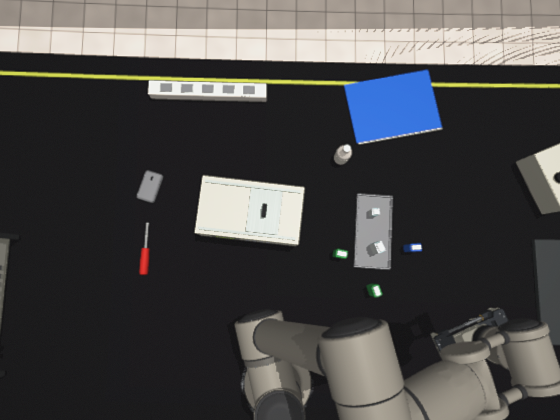

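View pics/side0.png

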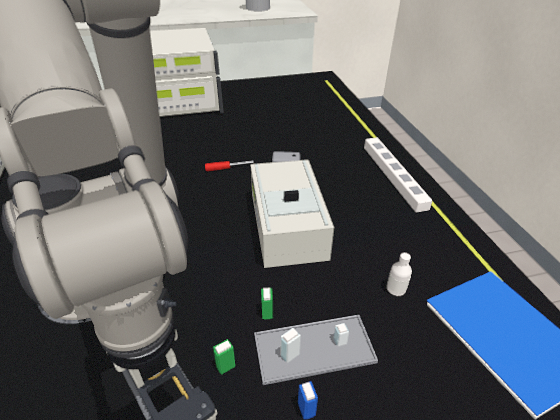

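Top view: photometer around (250,210) with its tab at (264,210), and the tray around (374,231). On the tray, the cell at (378,248) is larger and oblong, and the one at (375,212) is smaller and square. The look-alikes are green (341,254), green (375,291) and blue (414,247), all off the tray. The white one at (378,248), or (290,345) in the side view, fits. I'll confirm it in a crop.

Run:
```python
from h import *
T=np.load("top0.npz");S=np.load("side0.npz")
def crop(a,x,y,w,h,W,H):return cv2.resize(a["p"][y:y+h,x:x+w,::-1],(W,H),interpolation=cv2.INTER_CUBIC)
a=np.hstack([crop(T,340,190,60,80,300,400),crop(S,255,310,125,100,500,400)])
cv2.imwrite("pics/crop.png",a)
# case: heights via depth
for n,a in(("top",T),("side",S)):
    K,D,R,t=cam(n);v,u=np.mgrid[0:420,0:560];P=deproj(n,np.c_[u.ravel(),v.ravel()],a["d"].ravel()).reshape(420,560,3)
    np.save(n+"P.npy",P)
P=np.load("topP.npy");rgb=T["p"].astype(int)
m=(abs(P[...,2]-122)<7);m[:, :150]=0;m[:,330:]=0;m[:150]=0;m[270:]=0
m=cv2.morphologyEx(m.astype(np.uint8),cv2.MORPH_OPEN,np.ones((3,3)))
c=max(cv2.findContours(m,0,2)[0],key=cv2.contourArea)
w=onz("top",c.reshape(-1,2),120)[:,:2].astype(np.float32)
print("case",cv2.minAreaRect(w),"medz",np.median(P[...,2][m>0]))
for n in("top","side"):
    P=np.load(n+"P.npy")
    Z=P[...,2]
    tab=(Z>146)&(Z<165)&(P[...,0]>350)&(P[...,1]>-80)&(P[...,1]<330)&(P[...,0]<750)
    q=P[tab];print(n,"tab",len(q),q.mean(0),q.min(0),q.max(0))
    print(" tabpx",np.argwhere(tab).mean(0)[::-1])
    print(n,"tray px->", onz(n,[[374,231]] if n=="top" else [[315,348]],5))
    for nm,(x,y) in dict(cell=(378,248),spare=(375,212)).items() if n=="top" else dict(cell=(290,345),spare=(341,335)).items():
        r=P[y-18:y+19,x-14:x+15].reshape(-1,3);r=r[r[:,2]>30];print(nm,len(r),r.min(0),r.max(0),np.median(r,0))
```

```text
case ((543.8528442382812, 95.34341430664062), (319.3022766113281, 180.08335876464844), 84.18457794189453) medz 120.31994991676106
top tab 64 [538.34323539  51.34348763 157.20752587] [519.48386294  44.01820137 149.6625906 ] [559.23661353  58.86002042 162.0363771 ]
 tabpx [263.53125 209.875  ]
top tray px-> [[ 491.53619554 -322.00066135    5.        ]]
cell 125 [ 377.26395532 -335.18410493   30.65430645] [ 455.12427662   26.22417962 1357.10832811] [ 434.32673176 -314.56657456   73.50555747]
spare 63 [ 377.26395532 -326.12035568   30.86149271] [ 564.87711946   26.22417962 1357.10832811] [ 553.41790621 -311.51268191   49.08009138]
side tab 87 [537.31409517  45.31702612 152.92159911] [518.31312337  37.80966098 146.08494906] [556.94327247  56.95007763 157.86948751]
 tabpx [290.70114943 193.11494253]
side tray px-> [[ 492.03942629 -323.84007508    5.        ]]
cell 381 [ 287.69052771 -790.06551635   30.75838765] [ 453.58204507 -306.83968895  814.11952264] [ 430.65746041 -330.03767916   67.61712028]
spare 181 [ 287.69052771 -790.06551635   30.23256667] [ 565.2002509  -305.98429535  814.11952264] [ 549.49676031 -323.98748663   47.150657  ]
```

View pics/crop.png

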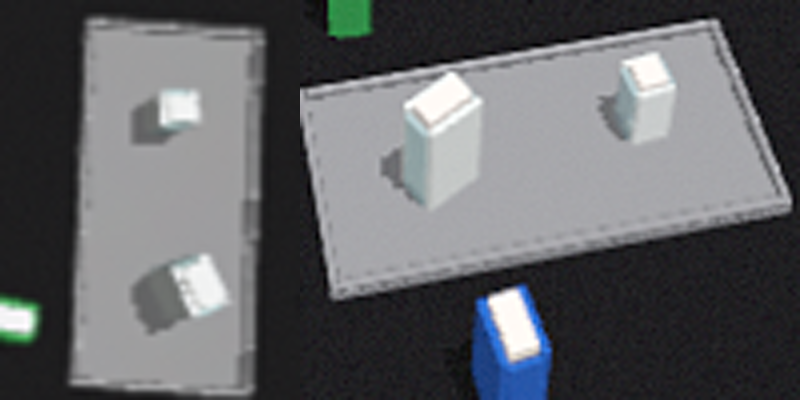

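Confirmed: the cell standing at the tray's robot end is larger and oblong with a white cap, and the blue and green ones are off the tray. Next I'll measure its pose from the caps and tops in both views.

```bash
cat >> h.py <<'E'
def mask_white(p,thr=225): return (p.min(2)>thr)
def tri(a,b):
    (o1,d1),(o2,d2)=rays("top",[a]),rays("side",[b]);A=np.c_[d1[0],-d2[0]];s=np.linalg.lstsq(A,o2-o1,rcond=None)[0]
    p,q=o1+s[0]*d1[0],o2+s[1]*d2[0];return (p+q)/2,np.linalg.norm(p-q)
def go(x,y,z,yaw,o=None):
    o=o or bot.get_obs();from scipy.spatial.transform import Rotation as Ro
    R=Ro.from_euler("xyz",o["tcp_rot"]);d=R.inv().apply(np.array([x,y,z])-o["tool_pos"])/10
    t=-(yaw-np.degrees(o["tcp_rot"][2]));t=(t+180)%360-180
    print("shift cm",d.round(2),"turn",t.round(1),"now",o["tool_pos"].round(1),np.degrees(o["tcp_rot"]).round(1))
E
python3 - <<'E'
from h import *
C={}
for n,box in(("top",dict(cell=(365,235,28,28),spare=(365,203,22,20))),("side",dict(cell=(275,322,28,42),spare=(330,318,24,32)))):
    p=np.load(n+"0.npz")["p"]
    for k,(x,y,w,h) in box.items():
        g=p[y:y+h,x:x+w].astype(int);mn=g.min(2)
        thr=220
        m=mn>thr
        num,lab,st,ce=cv2.connectedComponentsWithStats(m.astype(np.uint8));i=1+np.argmax(st[1:,4]);
        pts=np.argwhere(lab==i)[:,::-1]+[x,y];C[n,k]=ce[i]+[x,y]
        z=79 if k=="cell" else 52
        w2=onz(n,pts,z)[:,:2];ev,V=np.linalg.eigh(np.cov(w2.T));a=np.degrees(np.arctan2(V[1,1],V[0,1]))
        print(n,k,len(pts),"max",mn.max(),"cen",w2.mean(0),"sd",np.sqrt(ev*12),"ang",a, C[n,k])
for k in("cell","spare"):print(k,tri(C["top",k],C["side",k]))
p=np.load("side0.npz")["p"];print(p[322:364:2,278:302:2].min(2))
# tray outline from top & side
for n,b in(("top",(345,185,60,92)),("side",(245,305,145,90))):
    p=np.load(n+"0.npz")["p"].astype(int);x,y,w,h=b;m=np.zeros(p.shape[:2],np.uint8);m[y:y+h,x:x+w]=(p[y:y+h,x:x+w].min(2)>75)
    c=max(cv2.findContours(m,0,2)[0],key=cv2.contourArea);print(n,"tray",cv2.minAreaRect(onz(n,c.reshape(-1,2),12)[:,:2].astype(np.float32)))
E
```

```text
top cell 58 max 243 cen [ 435.72329504 -321.01110424] sd [23.34518484 30.99484294] ang -170.83173727632126 [379.93103448 246.53448276]
top spare 31 max 243 cen [ 553.23220436 -316.25760729] sd [15.92674441 22.61219094] ang 105.45846948261598 [375.5483871  211.19354839]
side cell 128 max 253 cen [ 433.8397579 -325.1396671] sd [24.40841694 29.61743581] ang -152.3516114546457 [290.3984375 334.921875 ]
side spare 69 max 253 cen [ 552.46514443 -319.89677297] sd [17.38077712 25.14724393] ang 95.71626334096517 [342.17391304 328.01449275]
cell (array([ 435.35755996, -322.20928067,   74.18215455]), np.float64(1.1720160883167312))
spare (array([ 553.84861734, -317.36601566,   47.83669887]), np.float64(0.11669893092778162))
[[ 34  31  32  29  23  30  31  31  31  28  29  27]
 [ 31  27  21  32  34  27  23  27  23  13  32  88]
 [ 23  25  19  22  23  81 164 180 184 186 162 132]
 [158 177 181 187 168 131 119 243 163 157 167 168]
 [125 128 141 126 164 182 245 248 249 175 167 166]
 [167 167 167 162 221 251 247 246 246 250 162 166]
 [166 166 160 243 248 246 246 246 248 235 214 184]
 [166 165 253 241 24
[... 218 characters left out ...]
195 196 195 176]
 [169 155 145 142 157 192 196 197 194 195 197 173]
 [111 136 146 143 159 193 196 197 195 195 197 171]
 [111 136 141 141 158 192 196 196 196 196 197 168]
 [112 136 143 143 161 191 195 195 194 196 197 168]
 [104 138 145 143 164 193 195 196 195 196 192 166]
 [124 101 124 145 162 192 197 196 198 179 165 167]
 [169 170 108 130 164 195 196 191 172 167 167 166]
 [166 166 154 123 156 194 189 168 165 168 166 168]
 [167 167 167 169 167 177 166 166 166 165 167 164]]
top tray ((492.4967346191406, -317.24786376953125), (122.59226989746094, 251.53884887695312), 86.68668365478516)
side tray ((489.6034240722656, -324.149169921875), (125.77619171142578, 250.3444366455078), 86.62599182128906)
```

Run:
```python
from h import *
p=np.load("side0.npz")["p"];g=cv2.GaussianBlur(p,(3,3),0).min(2).astype(float)
L=[]
for u in range(288,300):
    for v in range(366,340,-1):
        if g[v,u]>181: L.append((u,v+(g[v,u]-181)/(g[v,u]-g[v+1,u])));break
L=np.array(L);print(L.round(1).tolist())
w=onz("side",L,5)[:,:2];print(w.round(1).tolist())
k=slice(1,-1);vx,vy,x0,y0=cv2.fitLine(w[k].astype(np.float32),cv2.DIST_HUBER,0,.01,.01).ravel();print("broad face ang",np.degrees(np.arctan2(vy,vx)),x0,y0)
p=np.load("top0.npz")["p"];print(p[235:263,368:392].min(2))
p=np.load("side0.npz")["p"];print(p[340:366,277:303].min(2))
```

```text
[[288.0, 361.4], [289.0, 361.1], [290.0, 360.5], [291.0, 359.7], [292.0, 358.9], [293.0, 358.1], [294.0, 357.5], [295.0, 356.6], [296.0, 355.9], [297.0, 355.3], [298.0, 354.6], [299.0, 353.0]]
[[426.0, -339.6], [428.3, -339.4], [430.7, -338.5], [433.3, -337.3], [435.9, -336.0], [438.5, -334.8], [441.0, -333.9], [443.6, -332.6], [446.2, -331.5], [448.7, -330.6], [451.3, -329.6], [454.5, -326.5]]
broad face ang 23.385485 439.7366 -334.4223
[[158 158 158 156 157 157 157 157 157 157 157 157 157 157 156 157 157 156
  158 156 130 110 115  88]
 [158 158 158 157 157 157 157 157 157 158 157 157 157 156 157 157 157 157
  157 156 131 112 127 103]
 [158 158 158 158 157 157 157 156 157 156 157 156 157 157 157 156 157 157
  158 158 143 126 124  97]
 [159 158 157 158 157 157 157 157 156 157 157 156 156 157 157 157 157 157
  157 157 144 121  99  67]
 [158 157 158 157 158 157 157 158 157 156 157 156 156 156 156 156 156 157
  157 157 145 137 115  66]
 [158 157 158 158 157 158 157 157 156 154 155 156 168 166 157 156 157 157
  158 157 144 139 120  68]
 [157 158 158 158 159 156 154 152 140 134 143 164 22
[... 4305 characters left out ...]
78 168 166
  166 167 167 166 166 167 166 165]
 [168 166 168 166 168 154 151 123 120 156 181 194 198 189 175 168 167 165
  167 168 166 166 167 168 167 166]
 [165 166 166 168 168 168 169 154 147 159 185 190 183 172 166 166 166 166
  166 167 167 168 167 167 168 167]
 [167 167 168 167 166 167 167 169 164 167 180 177 167 166 166 166 167 166
  166 165 164 167 166 164 166 166]
 [167 168 166 168 167 167 166 166 166 168 168 167 166 166 168 166 167 167
  167 168 166 169 166 167 167 165]
 [166 167 167 168 166 166 167 167 168 168 168 167 165 166 166 167 165 168
  166 166 167 166 166 167 169 165]
 [166 167 166 167 166 167 167 166 166 165 169 167 167 167 166 168 166 166
  168 168 166 167 167 167 167 168]]
```

```bash
python3 -c "
from h import *
go(538.8,51,200,-5.8)"
```

```text
shift cm [ 51.61 -36.18  -0.8 ] turn 28.7 now [ 204.3 -483.2  191.4] [-179.9   -0.    22.9]
```

```bash
python3 -m crank '[[[1,51.6,-36.2,-1,28.7],[1,51.6,-36.2,-1,28.7],[1,51.6,-36.2,-1,28.7],[1,51.6,-36.2,-1,28.7],[1,51.6,-36.2,-1,28.7],[1,51.6,-36.2,-1,28.7],[1,51.6,-36.2,-1,28.7],[1,51.6,-36.2,-1,28.7],[1,51.6,-36.2,-1,28.7],[1,51.6,-36.2,-1,28.7]]]'; python3 -c "
from h import *
go(538.8,51,180,-5.8)"
```

```text
time: 1.1
tool_pos: [465.9, -64.9, 199.8]
tcp_rot: [3.141, 0.0, -0.101]
contact_force: [1.0, -0.7, 0.5]
grip_width: 91.9
finger_force: 0.0
shift cm [  6.09 -12.26   1.97] turn 0.0 now [465.9 -64.9 199.8] [180.    0.   -5.8]
```

```bash
python3 -m crank '[[[1,6.1,-12.3,2,0],[1,6.1,-12.3,2,0],[1,6.1,-12.3,2,0],[1,6.1,-12.3,2,0],[1,6.1,-12.3,2,0],[1,6.1,-12.3,2,0],[1,6.1,-12.3,2,0],[1,6.1,-12.3,2,0],[1,6.1,-12.3,2,0],[1,6.1,-12.3,2,0]]]'; python3 -c "
from h import *
go(538.8,51,136,-5.8)"
```

```text
time: 2.1
tool_pos: [538.4, 48.9, 180.0]
tcp_rot: [3.142, -0.0, -0.102]
contact_force: [-0.2, 0.2, 0.3]
grip_width: 91.7
finger_force: 0.0
shift cm [ 0.02 -0.22  4.4 ] turn -0.0 now [538.4  48.9 180. ] [180.   -0.   -5.8]
```

```bash
python3 -m crank '[[[1,0,-0.2,2.2,0],[1,0,-0.2,4.4,0],[1,0,-0.2,4.4,0],[0,0,-0.2,4.4,0],[0,0,-0.2,4.4,0],[0,0,-0.2,4.4,0],[0,0,-0.2,4.4,0],[0,0,-0.2,4.4,0],[0,0,-0.2,4.4,0],[0,0,-0.2,4.4,0]]]'; python3 -c "
from h import *
go(548.6,142.1,136,-5.8)"
```

```text
time: 3.1
tool_pos: [538.6, 51.3, 135.9]
tcp_rot: [3.142, -0.0, -0.101]
contact_force: [0.1, -0.8, 0.5]
grip_width: 40.2
finger_force: 0.0
shift cm [ 0.07 -9.13 -0.01] turn 0.0 now [538.6  51.3 135.9] [180.   -0.   -5.8]
```

```bash
python3 -m crank '[[[0,0,0,0,0],[0,0,0,0,0],[0,0,0,0,0],[0,0,0,0,0],[0,0,0,0,0],[0,0,0,0,0],[0,0,-1,0,0],[0,0,-2,0,0],[0,0,-3.5,0,0],[0,0,-5,0,0]]]'; python3 -c "
from h import *
go(548.6,142.1,136,-5.8)"
```

```text
time: 4.1
tool_pos: [543.8, 102.6, 135.8]
tcp_rot: [-3.141, -0.0, -0.101]
contact_force: [1.0, 0.4, 0.6]
grip_width: 0.3
finger_force: 0.0
shift cm [ 0.08 -3.98 -0.02] turn 0.0 now [543.8 102.6 135.8] [-180.    -0.    -5.8]
```

Run:
```python
from h import *
r=[]
for n,(x,y,w,h) in(("top",(180,150,140,110)),("side",(220,110,140,160))):
    p,d=bot.capture(n);np.savez(f"{n}1.npz",p=p,d=d);r.append(cv2.resize(p[y:y+h,x:x+w,::-1],(int(w*400/h),400)))
cv2.imwrite("pics/c1.png",cv2.resize(np.hstack(r),(800,370)))
```

```text
(no output)
```

View pics/c1.png

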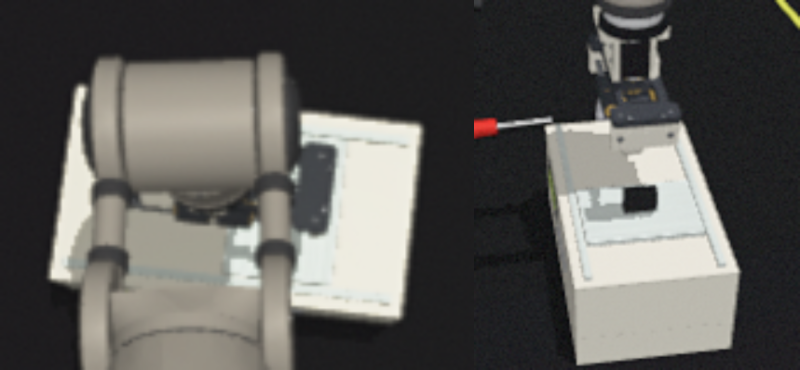

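Run:
```python
from h import *
print(tri((263.5,209.9),(290.7,193.1)))
o=bot.get_obs()["tool_pos"]
for n in("top","side"):print(n,proj(n,[o,o+[0,0,80]]), "expected tab at",proj(n,[[538.8,51,158],[538.8,51,128]]))
```

```text
(array([539.34740442,  51.66058493, 147.94435135]), np.float64(0.30375272930733094))
top [[246.66642142 208.83900139]
 [244.97830169 205.0509438 ]] expected tab at [[263.64314845 209.68791236]
 [263.82294366 210.98674165]]
side [[287.1307685  185.45602393]
 [287.58358633 161.16989289]] expected tab at [[290.70430532 190.25761386]
 [290.47478502 199.13241982]]
```

Run:
```python
from h import *
p=np.load("side1.npz");d=p["d"];v,u=np.mgrid[140:206:3,278:306:4]
P=deproj("side",np.c_[u.ravel(),v.ravel()],d[v,u].ravel()).reshape(*v.shape,3)
for i in range(len(v)):print(v[i,0],[tuple(P[i,j].round().astype(int)) for j in range(v.shape[1])])
im=cv2.resize(p["p"][120:230,240:340,::-1],(600,600),interpolation=cv2.INTER_CUBIC);cv2.imwrite("pics/c2.png",im)
```

```text
140 [(np.int64(517), np.int64(102), np.int64(284)), (np.int64(524), np.int64(89), np.int64(290)), (np.int64(536), np.int64(93), np.int64(287)), (np.int64(545), np.int64(91), np.int64(287)), (np.int64(554), np.int64(85), np.int64(288)), (np.int64(564), np.int64(83), np.int64(288)), (np.int64(733), np.int64(565), np.int64(-4))]
143 [(np.int64(517), np.int64(103), np.int64(275)), (np.int64(525), np.int64(92), np.int64(280)), (np.int64(535), np.int64(90), np.int64(280)), (np.int64(545), np.int64(88), np.int64(279)), (np.int64(556), np.int64(91), np.int64(276)), (np.int64(565), np.int64(85), np.int64(279)), (np.int64(726), np.int64(541), np.int64(-3))]
146 [(np.int64(515), np.int64(95), np.int64(271)), (np.int64(523), np.int64(86), np.int64(275)), (np.int64(533), np.int64(82), np.int64(276)), (np.int64(543), np.int64(82), np.int64(275)), (np.int64(554), np.int64(82), np.int64(273)), (np.int64(561), np.int64(73), np.int64(277)), (np.int64(719), np.int64(517), np.int64(-2))]
149 [(np.int64(518), np.int64(105), np.int64(256)), (np.int64(519), np.int64(70), np.int64(277)), (np.int64(532), np.
[... 5429 characters left out ...]
 (np.int64(573), np.int64(56), np.int64(125))]
200 [(np.int64(506), np.int64(58), np.int64(126)), (np.int64(518), np.int64(61), np.int64(122)), (np.int64(523), np.int64(41), np.int64(135)), (np.int64(536), np.int64(45), np.int64(130)), (np.int64(545), np.int64(39), np.int64(133)), (np.int64(557), np.int64(41), np.int64(129)), (np.int64(570), np.int64(44), np.int64(124))]
203 [(np.int64(503), np.int64(46), np.int64(125)), (np.int64(513), np.int64(43), np.int64(126)), (np.int64(523), np.int64(40), np.int64(126)), (np.int64(534), np.int64(37), np.int64(126)), (np.int64(545), np.int64(36), np.int64(125)), (np.int64(555), np.int64(32), np.int64(126)), (np.int64(566), np.int64(31), np.int64(124))]
```

View pics/c2.png

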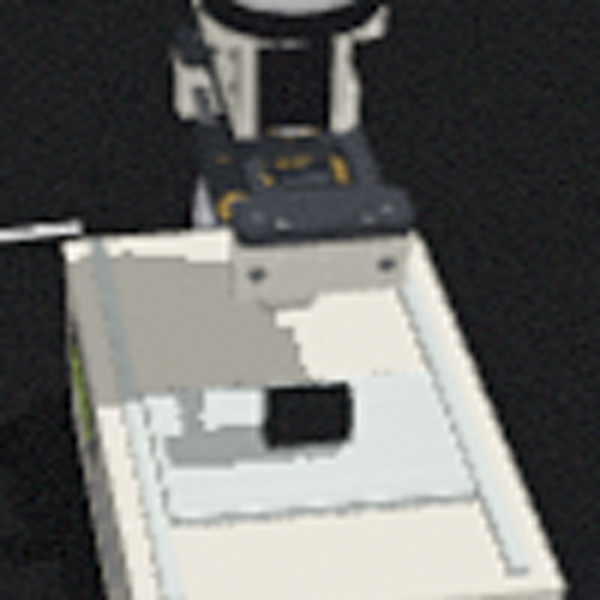

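The side view shows the tab still at (291,195). The real fingertips end near (288,176), around z≈170 by depth, although 136 is reported. The body's underside reads 236 where 202 is expected. So the arm sits about 34 mm higher than its readout says and closed above the tab. I'll go back, open, and re-measure that offset before descending.

```bash
python3 -m crank '[[[1,0,5,0,0],[1,0,5.1,0,0],[1,0,5.1,0,0],[1,0,5.1,0,0],[1,0,5.1,0,0],[1,0,5.1,0,0],[1,0,5.1,0,0],[1,0,5.1,0,0],[1,0,5.1,0,0],[1,0,5.1,0,0]]]'
python3 - <<'E'
from h import *
go(538.8,51.5,104,-5.8)
for n in("side","top"):
    p,d=bot.capture(n);np.savez(n+"2.npz",p=p,d=d)
    v,u=np.mgrid[0:420,0:560];P=deproj(n,np.c_[u.ravel(),v.ravel()],d.ravel());np.save(n+"P.npy",P.reshape(420,560,3))
    P=P[(d.ravel()>0)]
    q=P[(abs(P[:,0]-540)<70)&(P[:,1]>-60)&(P[:,1]<150)&(P[:,2]>165)&(P[:,2]<235)]
    print(n,len(q),np.percentile(q,[0,2,50,98],axis=0).round() if len(q) else "")
    print(np.histogram(q[:,2],range(165,240,5)))
p=np.load("side2.npz")["p"]
cv2.imwrite("pics/c3.png",cv2.resize(p[130:230,240:340,::-1],(600,600),interpolation=cv2.INTER_CUBIC))
E
```

```text
time: 5.2
tool_pos: [538.5, 50.4, 135.8]
tcp_rot: [3.142, -0.0, -0.101]
contact_force: [0.8, 0.7, 0.5]
grip_width: 76.2
finger_force: 0.0
shift cm [ 0.02 -0.12  3.18] turn 0.0 now [538.5  50.4 135.8] [180.   -0.   -5.8]
side 138 [[495. -37. 169.]
 [513. -36. 173.]
 [532.  -5. 201.]
 [549.  94. 235.]]
(array([ 2,  3,  3, 10, 17, 17, 13, 19, 18, 11,  8,  6,  0, 11]), array([165, 170, 175, 180, 185, 190, 195, 200, 205, 210, 215, 220, 225,
       230, 235]))
top 0 
(array([0, 0, 0, 0, 0, 0, 0, 0, 0, 0, 0, 0, 0, 0]), array([165, 170, 175, 180, 185, 190, 195, 200, 205, 210, 215, 220, 225,
       230, 235]))
```

View pics/c3.png

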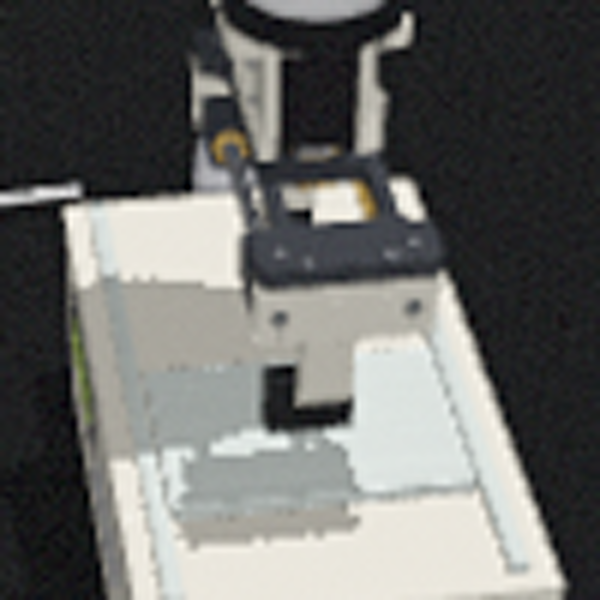

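The open finger's tip is seen at about (297,197), z≈170, so the readout is confirmed 34 mm low. I'll descend by that much and close.

```bash
python3 -m crank '[[[1,0,-0.1,1.5,0],[1,0,-0.1,3,0],[1,0,-0.1,3.4,0],[0,0,-0.1,3.4,0],[0,0,-0.1,3.4,0],[0,0,-0.1,3.4,0],[0,0,-0.1,3.4,0],[0,0,-0.1,3.4,0],[0,0,-0.1,3.4,0],[0,0,-0.1,3.4,0]]]';python3 -m crank '[[[0,0,0,0,0],[0,0,0,0,0],[0,0,0,0,0],[0,0,0,0,0],[0,0,0,0,0],[0,0,0,0,0],[0,0,0,0,0],[0,0,0,0,0],[0,0,0,0,0],[0,0,0,0,0]]]'; python3 -c "
from h import *
go(548.6,142.1,102,-5.8)"
```

```text
time: 6.3
tool_pos: [538.7, 51.3, 101.9]
tcp_rot: [3.142, -0.0, -0.101]
contact_force: [0.1, 0.3, 0.1]
grip_width: 40.0
finger_force: 0.0
time: 7.3
tool_pos: [538.6, 51.2, 101.8]
tcp_rot: [3.141, -0.0, -0.101]
contact_force: [0.5, -0.9, -1.3]
grip_width: 14.1
finger_force: 30.0
shift cm [ 0.08 -9.14 -0.02] turn 0.0 now [538.6  51.2 101.8] [180.   -0.   -5.8]
```

```bash
python3 -m crank '[[[0,0,-1.5,0,0],[0,0,-3,0,0],[0,0,-4.5,0,0],[0,0,-6,0,0],[0,0,-7.5,0,0],[0,0,-8.5,0,0],[0,0,-9,0,0],[0,0,-9.2,0,0],[0,0,-9.2,0,0],[0,0,-9.2,0,0]]]';python3 -m crank '[[[0,0,0,0,0],[0,0,0,0,0],[1,0,0,0,0],[1,0,0,0,0],[1,0,0,0,0],[1,0,0,0,0],[1,0,0,0,-3],[1,0,0,-5,0],[1,0,0,-9,0],[1,0,0,-9,0]]]'; python3 -c "
from h import *
go(435.5,-322.3,226,23.5)
go(435.5,-322.3,226,113.5)
"
```

```text
time: 8.3
tool_pos: [548.0, 142.9, 101.8]
tcp_rot: [-3.141, -0.0, -0.102]
contact_force: [2.0, 1.2, -1.1]
grip_width: 13.7
finger_force: 30.0
time: 9.3
tool_pos: [551.1, 143.3, 197.9]
tcp_rot: [-3.139, -0.011, -0.101]
contact_force: [0.9, -0.1, 0.7]
grip_width: 73.4
finger_force: 0.0
shift cm [-6.78 47.48 -3.  ] turn -29.3 now [551.1 143.3 197.9] [-179.9   -0.6   -5.8]
shift cm [-6.78 47.48 -3.  ] turn -119.3 now [551.1 143.3 197.9] [-179.9   -0.6   -5.8]
```

```bash
python3 -m crank '[[[1,-6.8,47.5,1,-29.3],[1,-6.8,47.5,1,-29.3],[1,-6.8,47.5,1,-29.3],[1,-6.8,47.5,1,-29.3],[1,-6.8,47.5,1,-29.3],[1,-6.8,47.5,1,-29.3],[1,-6.8,47.5,1,-29.3],[1,-6.8,47.5,1,-29.3],[1,-6.8,47.5,1,-29.3],[1,-6.8,47.5,1,-29.3]]]';python3 -c "
from h import *
go(435.5,-322.3,126,23.5)
p,d=bot.capture('top');np.savez('top3.npz',p=p,d=d)
p,d=bot.capture('side');np.savez('side3.npz',p=p,d=d)
q=cv2.resize(p[120:260,220:340,::-1],(480,560));cv2.imwrite('pics/c4.png',q)
"
```

```text
time: 10.3
tool_pos: [431.0, -325.1, 181.3]
tcp_rot: [-3.141, 0.0, 0.409]
contact_force: [0.5, 0.9, -0.6]
grip_width: 91.6
finger_force: 0.0
shift cm [ 0.52 -0.08  5.53] turn -0.0 now [ 431.  -325.1  181.3] [-180.     0.    23.5]
```

View pics/c4.png

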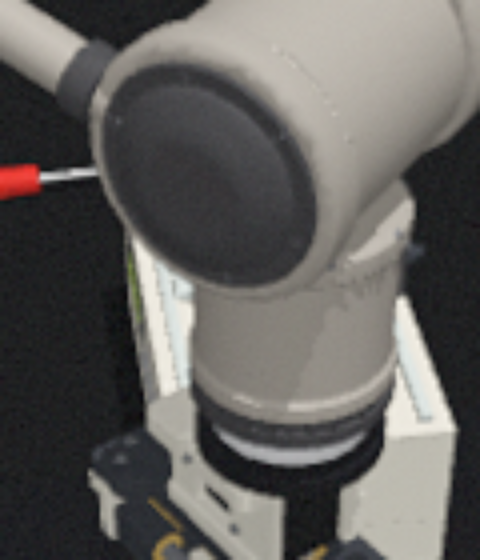

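The arm hides the photometer in this view. I'll lower above the cell and recheck the finger offset there.

```bash
python3 -m crank '[[[1,0.5,-0.1,3,0],[1,0.5,-0.1,5.5,0],[1,0.5,-0.1,5.5,0],[1,0.5,-0.1,5.5,0],[1,0.5,-0.1,5.5,0],[1,0.5,-0.1,5.5,0],[1,0.5,-0.1,5.5,0],[1,0.5,-0.1,5.5,0],[1,0.5,-0.1,5.5,0],[1,0.5,-0.1,5.5,0]]]';python3 - <<'E'
from h import *
go(435.5,-322.3,0,23.5)
p,d=bot.capture('side');np.savez('side3.npz',p=p,d=d)
o=bot.get_obs();t=o["tool_pos"];yv=np.array([np.sin(.41),-np.cos(.41),0])
print(proj("side",[t+yv*55,t-yv*55,t+yv*55+[0,0,34],t-yv*55+[0,0,34]]))
cv2.imwrite("pics/c5.png",cv2.resize(p[250:400,220:370,::-1],(600,600),interpolation=cv2.INTER_CUBIC))
p,d=bot.capture('top');np.savez('top3.npz',p=p,d=d)
v,u=np.mgrid[185:235,190:310];P=deproj("top",np.c_[u.ravel(),v.ravel()],d[v,u].ravel());m=(d[v,u].ravel()>0)
s=P[m&(P[:,2]<112)&(P[:,2]>30)];s=s[(abs(s[:,0]-539)<75)&(abs(s[:,1]-45)<60)];print("chamber low pts",len(s),np.percentile(s,[2,50,98],axis=0))
tb=P[m&(P[:,2]>145)&(P[:,2]<170)];print("tab",len(tb),tb.mean(0) if len(tb) else 0)
E
```

```text
time: 11.4
tool_pos: [436.5, -320.0, 127.0]
tcp_rot: [3.141, -0.0, 0.41]
contact_force: [-0.3, -1.0, -0.6]
grip_width: 91.6
finger_force: 0.0
shift cm [-0.19  0.17 12.7 ] turn 0.0 now [ 436.5 -320.   127. ] [180.   -0.   23.5]
[[309.67641617 337.58048649]
 [274.66216191 300.97868142]
 [310.58560292 327.08300624]
 [274.59038559 290.38365369]]
chamber low pts 880 [[493.29575592   6.18946769  40.45017128]
 [542.90305667  45.97114427  46.48869871]
 [596.18921606  87.46309986 102.75269309]]
tab 67 [547.45565031 143.98210885 156.48631065]
```

View pics/c5.png

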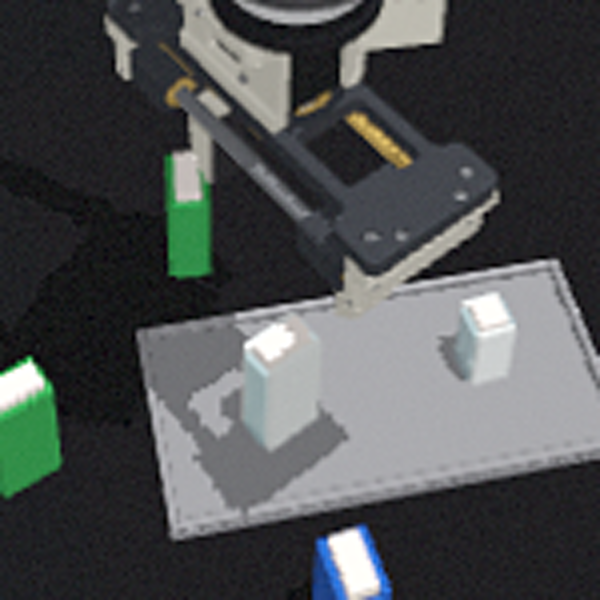

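The near fingertip is at about (308,328), against (310.6,327) predicted with the 34 mm offset, so the offset holds here too. The jaws straddle the white cell's broad faces. The cover tab now sits at a value of about 0.098, and the chamber centre checks out. Descending now.

```bash
python3 -m crank '[[[1,-0.2,0.2,3,0],[1,-0.2,0.2,6,0],[1,-0.2,0.2,8,0],[1,-0.2,0.2,10,0],[1,-0.2,0.2,11,0],[1,-0.2,0.2,12,0],[1,-0.2,0.2,12.7,0],[1,-0.2,0.2,12.7,0],[1,-0.2,0.2,12.7,0],[1,-0.2,0.2,12.7,0]]]';python3 - <<'E'
from h import *
go(435.5,-322.3,0,23.5)
p,d=bot.capture('side')
cv2.imwrite("pics/c6.png",cv2.resize(p[250:400,220:370,::-1],(600,600),interpolation=cv2.INTER_CUBIC))
E
```

```text
time: 12.5
tool_pos: [435.9, -323.0, 0.6]
tcp_rot: [3.14, -0.001, 0.41]
contact_force: [0.6, -0.1, 0.1]
grip_width: 91.9
finger_force: 0.0
shift cm [-0.01 -0.08  0.06] turn 0.0 now [ 435.9 -323.     0.6] [179.9  -0.   23.5]
```

View pics/c6.png

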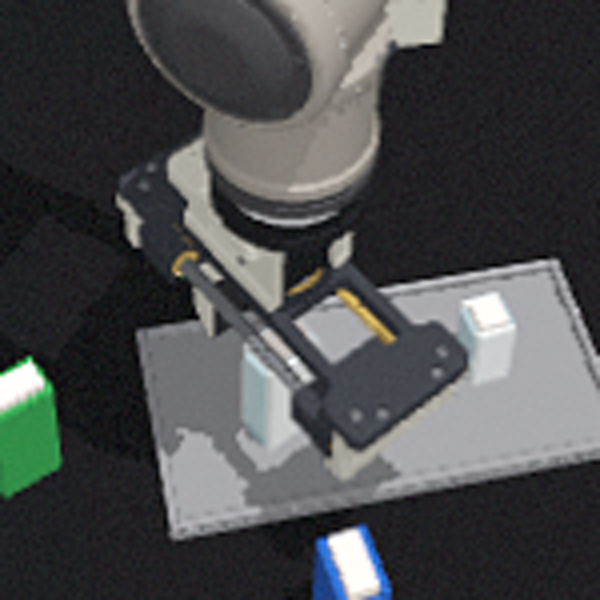

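The jaws straddle the cell and are parallel to its frosted faces, with the near tip at about (305,370). Closing.

```bash
python3 -m crank '[[[0,0,0,0,0],[0,0,0,0,0],[0,0,0,0,0],[0,0,0,0,0],[0,0,0,0,0],[0,0,0,0,0],[0,0,0,0,0],[0,0,0,0,0],[0,0,0,0,0],[0,0,0,0,0]]]';python3 -m crank '[[[0,0,0,0,0],[0,0,0,0,0],[0,0,0,0,0],[0,0,0,0,0],[0,0,0,-0.5,0],[0,0,0,-1,0],[0,0,0,-1.5,0],[0,0,0,-2,0],[0,0,0,-3,0],[0,0,0,-4,0]]]'
```

```text
time: 13.55
tool_pos: [435.5, -322.6, -0.2]
tcp_rot: [3.142, 0.0, 0.41]
contact_force: [0.1, -0.2, -0.2]
grip_width: 23.6
finger_force: 30.0
time: 14.55
tool_pos: [435.5, -322.6, 40.7]
tcp_rot: [3.141, -0.0, 0.41]
contact_force: [-0.9, -0.1, -1.2]
grip_width: 23.9
finger_force: 30.0
```

```bash
python3 -m crank '[[[0,0,0,-2,0],[0,0,0,-5,0],[0,0,0,-8,0],[0,0,0,-11,0],[0,0,0,-13,0],[0,0,0,-13,0],[0,0,0,-13,0],[0,0,0,-13,0],[0,0,0,-13,0],[0,0,0,-13,0]]]';python3 - <<'E'
from h import *
p,d=bot.capture('side');np.savez('side4.npz',p=p,d=d)
go(538.8,45.6,170,84.2)
t=bot.get_obs()["tool_pos"]
print(proj("side",[t,t+[0,0,34],t+[0,0,4]]))
q=proj("side",[t])[0].astype(int);x,y=max(q[0]-50,0),max(q[1]-60,0);print(x,y)
cv2.imwrite("pics/c7.png",cv2.resize(p[y:y+100,x:x+100,::-1],(600,600),interpolation=cv2.INTER_CUBIC))
E
```

```text
time: 15.55
tool_pos: [435.1, -322.3, 168.8]
tcp_rot: [-3.14, 0.001, 0.41]
contact_force: [0.3, 0.5, -0.6]
grip_width: 23.6
finger_force: 30.0
shift cm [ 24.18 -29.61  -0.07] turn -60.7 now [ 435.2 -322.4  169. ] [-179.9    0.    23.5]
[[291.63600045 306.46533176]
 [292.03618225 295.17007794]
 [291.68192323 305.16839806]]
241 246
```

View pics/c7.png

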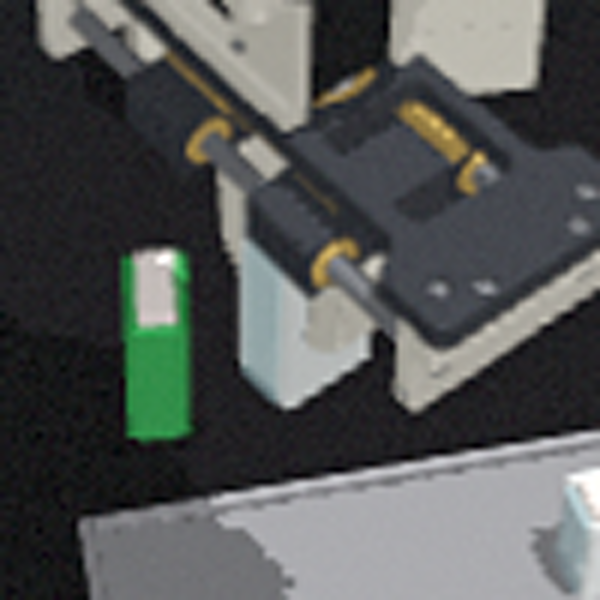

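The cell is held upright, with its lower corner at (289,314) and the fingers on the frosted faces only. Carrying it over the chamber.

```bash
python3 -c "
from h import *
print('corner expected',proj('side',[[426,-340,174]]))"; python3 -m crank '[[[0,2,-2.5,-0.1,-5],[0,5,-6,-0.1,-12],[0,8,-9.5,-0.1,-20],[0,11,-13.5,-0.1,-28],[0,14,-17,-0.1,-36],[0,17,-21,-0.1,-43],[0,20,-24.5,-0.1,-50],[0,22,-27,-0.1,-56],[0,23.5,-28.8,-0.1,-60.7],[0,24.2,-29.6,-0.1,-60.7]]]';python3 -m crank '[[[0,0,0,0,0],[0,0,0,0,0],[0,0,0,0,0],[0,0,0,0,0],[0,0,0,0,0],[0,0,0,0,0],[0,0,0,0,0],[0,0,0,0,0],[0,0,0,0,0],[0,0,0,0,0]]]';python3 - <<'E'
from h import *
p,d=bot.capture('side');np.savez('side5.npz',p=p,d=d)
go(538.8,45.6,59.8,84.2)
x,y=230,110
cv2.imwrite("pics/c8.png",cv2.resize(p[y:y+120,x:x+120,::-1],(600,600),interpolation=cv2.INTER_CUBIC))
t=bot.get_obs()["tool_pos"];b=t+[0,0,5.2];ex=np.array([.101,.995,0]);ey=np.array([.995,-.101,0])
print("bottom corners (-y end)",[ (q-[x,y])*5 for q in proj("side",[b-18*ex-12*ey,b-18*ex+12*ey])])
E
```

```text
corner expected [[289.54513944 313.26561775]]
time: 16.6
tool_pos: [539.5, 47.4, 170.4]
tcp_rot: [-3.141, -0.0, 1.473]
contact_force: [0.9, -0.8, -0.7]
grip_width: 23.6
finger_force: 30.0
time: 17.6
tool_pos: [539.3, 45.4, 170.8]
tcp_rot: [3.142, 0.0, 1.47]
contact_force: [0.4, -0.3, -1.6]
grip_width: 24.0
finger_force: 30.0
shift cm [ 0.02 -0.06 11.1 ] turn 0.0 now [539.3  45.4 170.8] [180.    0.   84.2]
bottom corners (-y end) [array([291.34511117, 402.23891841]), array([336.88410794, 398.16950413])]
```

View pics/c8.png

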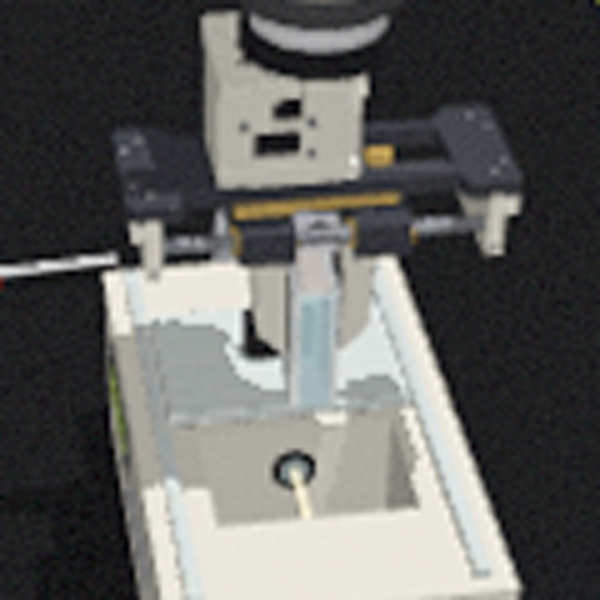

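The cell's lower edge is at (290–337, 402) in the crop, just as predicted. The far lens port is at crop (295,470), so I'll use it to check the beam position.

Run:
```python
from h import *
print("port exp crop",(proj("side",[[538.8+4.04,45.6+39.8,90]])[0]-[230,110])*5)
p=np.load("side5.npz")["p"][195:215,280:300];m=(p.min(2)<90).astype(np.uint8)
c=max(cv2.findContours(m,0,2)[0],key=cv2.contourArea);(u,v),r=cv2.minEnclosingCircle(c);u+=280;v+=195
o,d=rays("side",[[u,v]]);ex=np.array([.101,.995,0]);n=(np.array([538.8,45.6,90])+40*ex)
P=o+d[0]*(((n-o)@ex)/(d[0]@ex));print(u,v,r,P,"exp",n)
```

```text
port exp crop [291.44331505 461.14339599]
288.5 203.5 3.8079864978790283 [543.52676245  85.33028843  85.30463424] exp [542.84  85.4   90.  ]
```

```bash
python3 -m crank '[[[0,0,0,2,0],[0,0,0,4,0],[0,0,0,6,0],[0,0,0,7.5,0],[0,0,0,9,0],[0,0,0,10,0],[0,0,0,10.8,0],[0,0,0,11.2,0],[0,0,0,11.2,0],[0,0,0,11.2,0]]]';python3 -m crank '[[[0,0,0,0,0],[0,0,0,0,0],[0,0,0,0,0],[0,0,0,0,0],[0,0,0,0,0],[0,0,0,0,0],[0,0,0,0,0],[0,0,0,0,0],[0,0,0,0,0],[0,0,0,0,0]]]';python3 - <<'E'
from h import *
go(538.8,45.6,58.5,84.2)
p,d=bot.capture('side');x,y=230,110
cv2.imwrite("pics/c9.png",cv2.resize(p[y:y+120,x:x+120,::-1],(600,600),interpolation=cv2.INTER_CUBIC))
t=bot.get_obs()["tool_pos"]
E
```

```text
time: 18.65
tool_pos: [539.7, 45.4, 59.3]
tcp_rot: [3.141, 0.0, 1.47]
contact_force: [0.1, -0.8, 0.5]
grip_width: 24.0
finger_force: 30.0
time: 19.65
tool_pos: [539.3, 45.4, 58.8]
tcp_rot: [3.142, 0.0, 1.47]
contact_force: [0.0, 0.2, -1.2]
grip_width: 24.0
finger_force: 30.0
shift cm [ 0.02 -0.06  0.03] turn 0.0 now [539.3  45.4  58.8] [180.    0.   84.2]
```

View pics/c9.png

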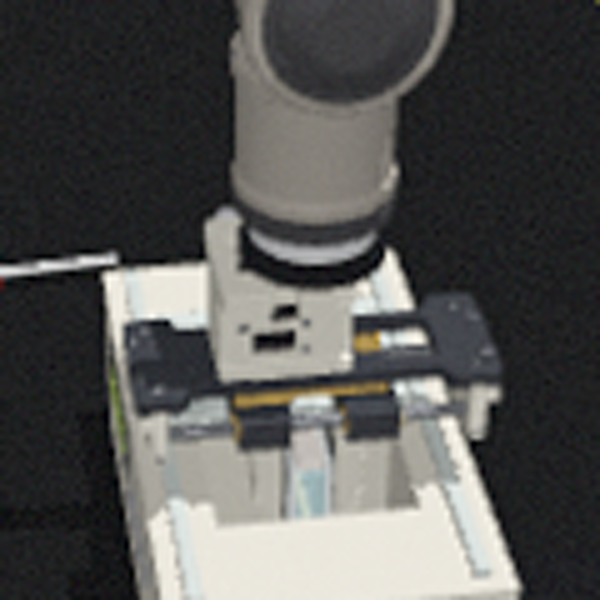

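The cell hangs in the middle of the chamber with its clear window facing along the beam, at about (310,490) in the crop. No contact force shows and the cover is open, so I'm handing in.

```bash
python3 -c "
from plant import bot
print(bot.close_job())"
```

```text
the job is handed in; nothing more can be done
None
```

I handed the job in with the cover about 98 mm open and the larger cell held upright on the light path by its frosted faces, with no contact force on the arm; no verdict came back.

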